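# Hot-swap the label printer's batteries

## Task

The two battery packs in the label printer are flat and the two in the charger are full: change them over, so that both full packs end up fully home in the printer's wells and both flat ones fully home in the charger's wells. The printer has to stay on throughout, so never leave it without a pack in one of its wells. You may stand a pack on the bare mat between the two machines meanwhile.

Things in the scene. Friction and masses are not known exactly. Their poses are not given: they have to be found in the camera images.
- flat_1_center (a point): first flat battery pack: upright grey block 64 (own x) x 34 (own y) x 84 mm high, 0.18 kg; dark grip ribs on the upper half of its two broad sides (grip there, across the 34 mm); only one of the four gauge bars on its black top plate lit. The point is its centre, 42 mm above its foot; own z is up. Starts fully home in a well of the printer. Fits any well, either way round.
- flat_2_center (a point): second flat battery pack: upright grey block 64 (own x) x 34 (own y) x 84 mm high, 0.18 kg; dark grip ribs on the upper half of its two broad sides (grip there, across the 34 mm); only one of the four gauge bars on its black top plate lit. The point is its centre, 42 mm above its foot; own z is up. Starts fully home in a well of the printer. Fits any well, either way round.
- full_1_center (a point): first full battery pack: upright grey block 64 (own x) x 34 (own y) x 84 mm high, 0.18 kg; dark grip ribs on the upper half of its two broad sides (grip there, across the 34 mm); all of the four gauge bars on its black top plate lit. The point is its centre, 42 mm above its foot; own z is up. Starts fully home in a well of the charger. Fits any well, either way round.
- full_2_center (a point): second full battery pack: upright grey block 64 (own x) x 34 (own y) x 84 mm high, 0.18 kg; dark grip ribs on the upper half of its two broad sides (grip there, across the 34 mm); all of the four gauge bars on its black top plate lit. The point is its centre, 42 mm above its foot; own z is up. Starts fully home in a well of the charger. Fits any well, either way round.
- printer_well_left (a point): left well of the printer: centre of its mouth, 62 mm above the table. The well is 74 (own x) x 42 (own y) mm, 42 mm deep, floor flat, with a sloping lead-in round the mouth, 8 mm wide and 12 mm deep. A pack fully home has its centre at this point and stands 42 mm out. The two wells lie 70 mm apart along y, with 36 mm between the packs.
- printer_well_right (a point): right well of the printer: centre of its mouth, 62 mm above the table. The well is 74 (own x) x 42 (own y) mm, 42 mm deep, floor flat, with a sloping lead-in round the mouth, 8 mm wide and 12 mm deep. A pack fully home has its centre at this point and stands 42 mm out. The two wells lie 70 mm apart along y, with 36 mm between the packs.
- charger_well_left (a point): left well of the charger: centre of its mouth, 62 mm above the table. The well is 74 (own x) x 42 (own y) mm, 42 mm deep, floor flat, with a sloping lead-in round the mouth, 8 mm wide and 12 mm deep. A pack fully home has its centre at this point and stands 42 mm out. The two wells lie 70 mm apart along y, with 36 mm between the packs.
- charger_well_right (a point): right well of the charger: centre of its mouth, 62 mm above the table. The well is 74 (own x) x 42 (own y) mm, 42 mm deep, floor flat, with a sloping lead-in round the mouth, 8 mm wide and 12 mm deep. A pack fully home has its centre at this point and stands 42 mm out. The two wells lie 70 mm apart along y, with 36 mm between the packs.
- printer: label printer: white, with a display, a curved grey roll cover on its left side and a label hanging out in front; fixed. Origin on the table midway between its two wells; x points to its back, y to its left. Level top 62 mm high round the wells, nothing higher. Reaches 51 mm to the back, 84 mm to the front, 70 mm to the right, 120 mm to the left.
- charger: two-bay battery charger: black, with two lamp plates in front and a mains lead; fixed. Origin on the table midway between its two wells; x points to its back, y to its left. Level top 62 mm high. Reaches 51 mm to the back, 74 mm to the front, 70 mm to either side. The mat between printer and charger (level, height 0) is bare for at least 100 mm. Mind the tall white post behind the table at x 0.77, y -0.02.

How it is judged:
By the outcome, as a careful person would: the job done as asked, in the order asked, and still so for the second after the job is handed in, with the robot touching nothing.
It also fails if it takes over 96 s, if anything falls off the work surface, if the arm or the gripper's body presses on something with over 40 N, if the wrist force passes 120 N, or if a joint passes its speed limit or range.

## Robot

A 6-joint arm with a two-finger parallel gripper is mounted at the origin on a cart in front of the work surface, level with it; the furniture and walls round the work are solid. World frame = base frame: x ahead of the robot, y to its left, z up, the work surface at z = 0. Lengths are in mm, angles in rad, forces in N, time in s.
With the tool pointing down it reaches from about 400 to 925 mm from the base axis. Payload 12.5 kg.
Tool frame: the origin (TCP) lies on the centre line of the jaws, within the pads' length; the fingertips stand 8 mm ahead of it and the grasp point (between the pads) lies 11 mm behind it; z points along the fingers, x is the direction in which the jaws open and shut, and the axes are right-handed (so a half turn about z gives the same grasp; the last joint's range is limited). The gripper opens to 95 mm and grips with 3 to 60 N. Pads are 20 mm wide; open, the fingers measure 119 mm over their backs; the gripper's body (75 mm by 180 mm) begins 59 mm behind the grasp point.
Start: joints at [-1.426, 0.491, 1.559, -0, 1.092, -0.106], TCP at [155.134, -605.458, 222.661] pointing down, gripper open.
Joint ranges: [-3.1, 3.1], [-0.84, 2.19], [0.05, 2.79], [-1.13, 4.28], [0.06, 2.93], [-2.69, 2.69]. Speed limits (rad/s): [2.22, 2.22, 2.79, 3.14, 3.14, 3.14].

## Interface

Orientations are given as [roll, pitch, yaw] about the fixed x, y, z axes, in that order (R = Rz(yaw) Ry(pitch) Rx(roll)).
In Python, from cell import env gives the robot as it stands. The module is installed in compiled form; this text tells all that it offers.
- The arm moves only by the tool send_rows, never from a script. Its argument "moves" is a list that holds one entry, the list of rows, each a list of 6 numbers: the shift along the tool's x, y, z as a fraction of full scale, then the turn, a rotation vector about the tool's x, y, z as a fraction of full scale. A call has 1 to 12 rows; each row is the pose to reach, as a shift and turn from the pose commanded when the call began, along the tool's axes at that moment; what a row does not reach only later rows make up. Full scale, the value 1, is 0.3 m for a shift and 90 degrees for a turn. A row lasts 1/12 s, in which the tool goes at most 41.7 mm and 7.16 degrees, less where a joint would pass 70% of its speed; a pose out of reach is approached as far as the arm can. A call with a number of a shift or a turn outside -1 to 1 is refused whole. A call with a gripper value outside its range is refused whole. "grip" is the gripper's target within -1 to 1 (shut at 1, half-way at 0, fully open at -1), set as the call begins (left out, the last holds). The fingers move at their own pace and stop on an object; the grip force is fixed at half the most. Time passes only in rows, so rows that repeat a pose let the fingers close. It gives the time, the measured TCP pose, the force and the opening at its end, in the units of the state.
- env.state(): the state, without advancing time (a new reading comes with each control period).
- env.read_camera(name): name is "scene" or "top" or "wrist"; returns a dict with "image" (480x640x3 uint8, red, green, blue), "mtx" (3x3 intrinsics, pixels), "distortion" ([k1, k2, p1, p2, k3] as OpenCV has them; the pictures are not rectified), "T" (4x4, takes a point from camera to world coordinates); the wrist camera has in their place "mount" (4x4, takes a point from camera to tool coordinates, whose origin is the TCP and whose axes are the tool frame's). Camera axes: x right, y up, looking along -z (the intrinsics and any distortion apply to the point x, -y, -z); pixel columns grow to the right and rows downward; lengths in mm; the calibration is good to about 2 mm. A picture is of the moment at which its call begins: read the wrist's pose just before it. There is no depth.
- env.job_done(): hands the job in, once; it reports no verdict.
Trained networks look in the newest picture that a camera, given by its name, has taken for a name from the list of things; names that differ only in an ending like _2 or _b are one class to them, and where a whole thing is asked for, a point or a joint stands for the part that bears it (a point fixed in the world has none). Each returns a list of dicts, best first, with "confidence" (0 to 1); they miss things now and then, are a little off and sometimes report something else, mostly with a low value. They report only what shows in the picture. A call takes as long as a camera call.
- env.look_for(camera, thing): "xy" ([column, row] in pixels, amid what is visible of it).
- env.outline_of(camera, thing): "region" (480x640 bool, what is visible of it) and "xy" ([column, row] in pixels, amid what is visible of it).
The state is a dict: "t": time; "joints": joint angles; "qvel": joint speeds; "tau": joint torques, N m; "eef_pos": TCP position; "tcp_rot": TCP orientation; "ft_force": force on the tool from outside, world axes, zero at the start; "moment": the same for the moment, N m; "opening": opening from 0.0 (shut) to 1.0 (fully open).
Only numpy, scipy, OpenCV 4.12 (cv2) and the standard library are available. Lean on these libraries where they do the work, as an engineer would, in place of code of your own. Each camera call takes 0.05 s, during which the arm holds its last target. There are 200 camera calls.

## Working session

There is one attempt and no reset: what is moved stays moved. The work goes in short steps, Python scripts to look and compute and a tool call to move; the robot and the scene stay as the last step left them, time stands still between calls to the robot, and variables do not carry over. Pictures are saved under pics/ and viewed, about 12 in all and at most 16, crops included, and the job is handed in when it is done.

Besides the shell and the picture viewer there is one more tool, called by a JSON object that holds its "api" and its "payload". send_rows: Moves the arm, as the interface text tells. Its arguments: {"type":"object","properties":{"moves":{"type":"array","items":{"type":"array","items":{"type":"array","items":{"type":"number"}}}},"grip":{"type":"number"}},"required":["moves"]}

```bash
mkdir -p pics
cat > h.py <<'E'
from cell import env
import numpy as np, cv2
from scipy.spatial.transform import Rotation as R
def px2w(cam,uv,z,T=None):
    T=cam["T"] if T is None else T
    p=cv2.undistortPoints(np.array([[uv]],float),cam["mtx"],np.array(cam["distortion"],float))[0,0]
    d=T[:3,:3]@np.array([p[0],-p[1],-1]); o=T[:3,3]
    return o+d*(z-o[2])/d[2]
def Tw(s,c):
    T=np.eye(4);T[:3,:3]=R.from_euler('xyz',s["tcp_rot"]).as_matrix();T[:3,3]=s["eef_pos"]
    return T@np.array(c["mount"])
def save(c,n): cv2.imwrite("pics/"+n,c["image"][:,:,::-1])
E
python3 - <<'E'
from h import *
s=env.state();print(s)
for n in("top","scene"):
    c=env.read_camera(n);save(c,n+"0.png");print(n,np.round(c["T"],2).tolist())
    for k in("flat_1_center","full_1_center","printer","charger","printer_well_left","charger_well_left"):
        z=104 if "l_1" in k or "t_1" in k else 62
        print(k,[(np.round(d["xy"]).tolist(),round(d["confidence"],2),np.round(px2w(c,d["xy"],z)).tolist()) for d in env.look_for(n,k)])
E
```

```text
{'t': 0.0, 'joints': array([-1.42557774e+00,  4.91574180e-01,  1.55946104e+00, -4.34878087e-06,
        1.09168913e+00, -1.05594742e-01]), 'qvel': array([-9.52812233e-05,  2.14075097e-03,  3.65067815e-04, -8.61451894e-04,
       -2.98695603e-04, -2.75571545e-04]), 'tau': array([ 1.15646297e-03, -6.12646222e+01, -2.58181983e+01,  6.93325885e-02,
        4.81255667e-02, -8.56090810e-05]), 'eef_pos': array([ 155.10956465, -605.20156241,  222.04866904]), 'tcp_rot': array([-3.14147721e+00,  1.12579981e-03, -1.31998092e+00]), 'ft_force': array([0.01511441, 0.25522225, 0.34061228]), 'moment': array([ 0.04526718, -0.01702599,  0.0011337 ]), 'opening': 0.9983149742909135}
top [[0.02, 1.0, -0.09, 423.56], [-1.0, 0.02, -0.0, -125.8], [-0.0, 0.09, 1.0, 1011.23], [0.0, 0.0, 0.0, 1.0]]
flat_1_center [([397.0, 284.0], 0.67, [427.0, -258.0, 104.0])]
full_1_center [([263.0, 192.0], 0.76, [598.0, -1.0, 104.0]), ([249.0, 190.0], 0.68, [600.0, 26.0, 104.0])]
printer [([380.0, 286.0], 0.64, [421.0, -230.0, 62.0])]
charger [([248.0, 190.0], 0.72, [608.0, 36.0, 62.0]), ([427.0, 297.0], 0.57, [402.0, -323.0
[... 153 characters left out ...]
], 0.8, [604.0, 34.0, 62.0]), ([397.0, 285.0], 0.62, [425.0, -264.0, 62.0])]
scene [[-0.89, 0.26, -0.37, 212.09], [-0.45, -0.53, 0.72, 497.9], [-0.01, 0.81, 0.59, 568.76], [0.0, 0.0, 0.0, 1.0]]
flat_1_center [([400.0, 201.0], 0.87, [417.0, -222.0, 104.0]), ([398.0, 233.0], 0.34, [388.0, -130.0, 104.0]), ([240.0, 300.0], 0.28, [532.0, 116.0, 104.0])]
full_1_center [([242.0, 252.0], 0.77, [589.0, 23.0, 104.0]), ([400.0, 203.0], 0.66, [414.0, -217.0, 104.0])]
printer [([400.0, 231.0], 0.95, [403.0, -192.0, 62.0])]
charger [([234.0, 298.0], 0.66, [572.0, 81.0, 62.0])]
printer_well_left [([396.0, 229.0], 0.57, [412.0, -197.0, 62.0])]
charger_well_left [([236.0, 298.0], 0.65, [569.0, 80.0, 62.0])]
```

Run:
```python
import cv2
i=cv2.imread("pics/top0.png");cv2.imwrite("pics/topc.png",cv2.resize(i[130:370,180:500],None,fx=2.5,fy=2.5,interpolation=cv2.INTER_CUBIC))
```

```text
(no output)
```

View pics/topc.png

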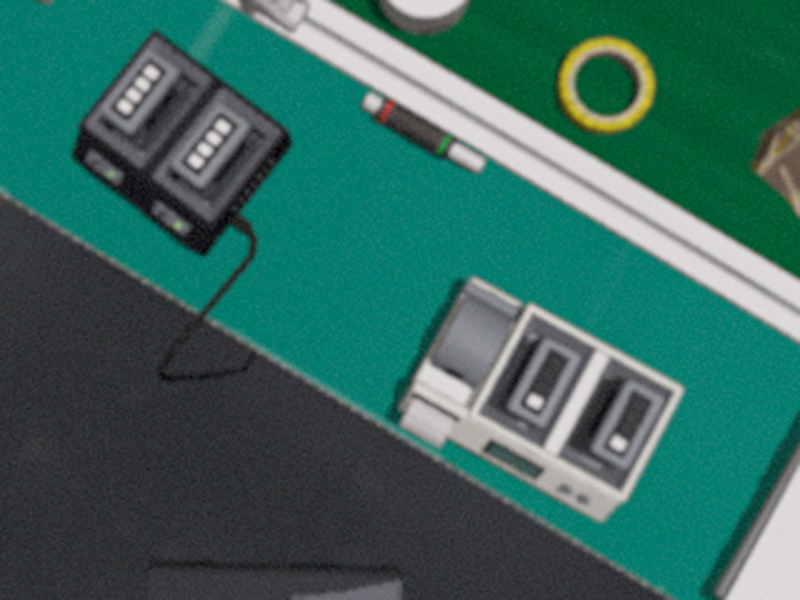

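View pics/scene0.png

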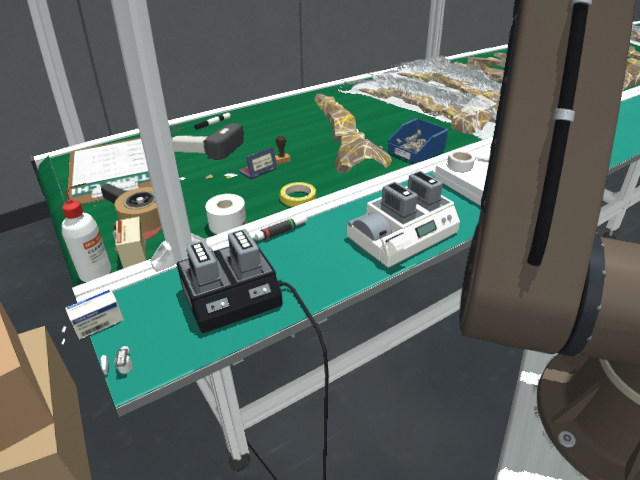

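The crop shows the charger at upper left, with both packs showing 4 bars at crop (140,92) and (210,143). The printer is at lower right, with both packs showing 1 bar at (545,380) and (628,420). The scene view agrees, with bare mat between the machines.

Run:
```python
from h import *
c=env.read_camera("top")
P={}
for k,uv in dict(cL=(140,92),cR=(210,143),pL=(545,380),pR=(628,420)).items():
    P[k]=px2w(c,(uv[0]/2.5+180,uv[1]/2.5+130),104); print(k,P[k].round())
for a in"cp":
    d=P[a+"L"]-P[a+"R"]; print(a,np.linalg.norm(d),np.degrees(np.arctan2(d[1],d[0])),(P[a+"L"]+P[a+"R"])/2)
s=env.state();print(R.from_euler('xyz',s["tcp_rot"]).as_matrix().round(2))
w=env.read_camera("wrist");print(np.round(w["mount"],2).tolist(),w["mtx"])
```

```text
cL [646.  54. 104.]
cR [607.  -2. 104.]
pL [ 430. -260.  104.]
pR [ 401. -323.  104.]
c 67.99672151924618 54.85814096721079 [626.0775694   25.72230889 104.        ]
p 69.4248663909019 65.31019871919136 [ 415.8753151  -291.68454591  104.        ]
[[ 0.25 -0.97  0.  ]
 [-0.97 -0.25 -0.  ]
 [ 0.    0.   -1.  ]]
[[1.0, 0.0, -0.0, 0.33], [0.0, -0.96, -0.27, -74.86], [-0.0, 0.27, -0.96, -161.47], [0.0, 0.0, 0.0, 1.0]] [[339.58714454   0.         313.93506023]
 [  0.         339.58714454 241.36840482]
 [  0.           0.           1.        ]]
```

```bash
cat >> h.py <<'E'
def go(*targets):
    """targets (x,y,z,yawdeg): print row fractions from the present pose, tool straight down"""
    s=env.state();R0=R.from_euler('xyz',s["tcp_rot"])
    for x,y,z,yaw in targets:
        d=R0.inv().apply(np.array([x,y,z])-s["eef_pos"])
        Rt=R.from_euler('xyz',[180,0,yaw],degrees=True)
        rv=(R0.inv()*Rt).as_rotvec(degrees=True)
        print((x,y,z,yaw),(d/300).round(4).tolist(),(rv/90).round(4).tolist(),"rows",round(np.linalg.norm(d)/41.7,1),round(np.linalg.norm(rv)/7.16,1))
E
python3 -c "
from h import *
go((416,-292,222,-10),(416,-292,222,65))"
```

```text
(416, -292, 222, -10) [-0.7963, -1.1017, 0.0022] [0.0001, -0.0001, -0.7292] rows 9.8 9.2
(416, -292, 222, 65) [-0.7963, -1.1017, 0.0022] [0.0001, -0.0, -1.5625] rows 9.8 19.6
```

{"api": "send_rows", "payload": {"moves": [[[-0.72,-1.0,0,0,0,-0.8],[-0.72,-1.0,0,0,0,-0.8],[-0.72,-1.0,0,0,0,-0.8],[-0.72,-1.0,0,0,0,-0.8],[-0.72,-1.0,0,0,0,-0.8],[-0.72,-1.0,0,0,0,-0.8],[-0.72,-1.0,0,0,0,-0.8],[-0.72,-1.0,0,0,0,-0.8],[-0.72,-1.0,0,0,0,-0.8],[-0.72,-1.0,0,0,0,-0.8],[-0.72,-1.0,0,0,0,-0.8]]], "grip": -0.25}}

```text
t: 1.72
eef_pos: [393.2, -320.3, 222.8]
tcp_rot: [3.141, -0.0, -0.054]
ft_force: [-0.1, 0.8, 0.1]
opening: 0.626
```

```bash
python3 -c "
from h import *
s=env.state();print(s['t'],s['opening'],s['eef_pos'])
go((416,-292,222,65),(416,-292,250,65))"
```

```text
1.7167 0.6263294049338082 [ 393.21107287 -320.31449225  222.83205847]
(416, -292, 222, 65) [0.0708, -0.0983, 0.0028] [0.0003, 0.0, -0.7566] rows 0.9 9.5
(416, -292, 250, 65) [0.0708, -0.0983, -0.0906] [0.0003, 0.0, -0.7566] rows 1.1 9.5
```

{"api": "send_rows", "payload": {"moves": [[[0.071,-0.098,-0.09,0,0,-0.757],[0.071,-0.098,-0.09,0,0,-0.757],[0.071,-0.098,-0.09,0,0,-0.757],[0.071,-0.098,-0.09,0,0,-0.757],[0.071,-0.098,-0.09,0,0,-0.757],[0.071,-0.098,-0.09,0,0,-0.757],[0.071,-0.098,-0.09,0,0,-0.757],[0.071,-0.098,-0.09,0,0,-0.757],[0.071,-0.098,-0.09,0,0,-0.757],[0.071,-0.098,-0.09,0,0,-0.757],[0.071,-0.098,-0.09,0,0,-0.757],[0.071,-0.098,-0.09,0,0,-0.757]]]}}

```text
t: 2.72
eef_pos: [414.8, -294.5, 249.6]
tcp_rot: [3.142, 0.0, 1.12]
ft_force: [-0.8, -0.5, -0.1]
opening: 0.622
```

Run:
```python
from h import *
s=env.state();c=env.read_camera("wrist");save(c,"w1.png");T=Tw(s,c);print(s["eef_pos"],np.degrees(s["tcp_rot"]))
for k,z in(("flat_1_center",95),("printer_well_left",62)):
    for d in env.outline_of("wrist",k):
        r=d["region"];cs,_=cv2.findContours(r.astype(np.uint8),0,2);m=max(cs,key=cv2.contourArea)
        print(k,d["confidence"],np.round(d["xy"]),cv2.minAreaRect(m),px2w(c,d["xy"],z,T))
```

```text
[ 414.83982359 -294.46780797  249.6346909 ] [1.79996084e+02 7.73131549e-03 6.41432526e+01]
flat_1_center 0.97 [351. 222.] ((351.4494934082031, 223.11135864257812), (40.86689376831055, 74.74101257324219), 2.6025619506835938) [ 424.15368048 -260.41046073   95.        ]
printer_well_left 0.58 [344. 182.] ((340.9588623046875, 205.57806396484375), (125.62134552001953, 180.95388793945312), 89.19306945800781) [ 391.08421647 -249.15382461   62.        ]
```

View pics/w1.png

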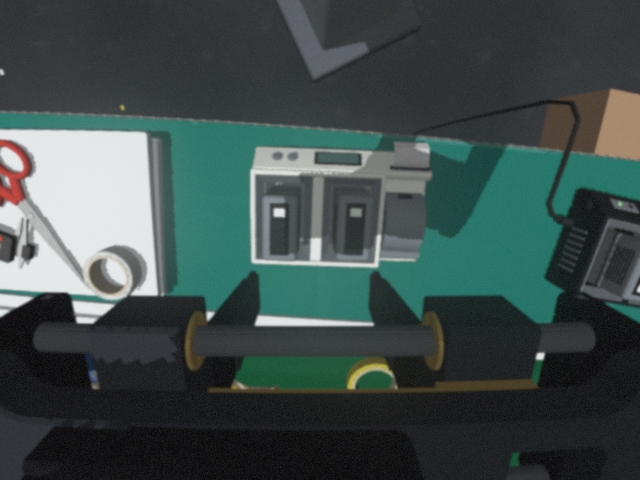

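The wrist view shows the printer centred, its packs at about (279,225) and (352,225), both with one bar lit. I'll zoom in to measure.

Run:
```python
import cv2
i=cv2.imread("pics/w1.png");cv2.imwrite("pics/w1c.png",cv2.resize(i[140:280,240:440],None,fx=4,fy=4,interpolation=cv2.INTER_CUBIC))
```

```text
(no output)
```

View pics/w1c.png

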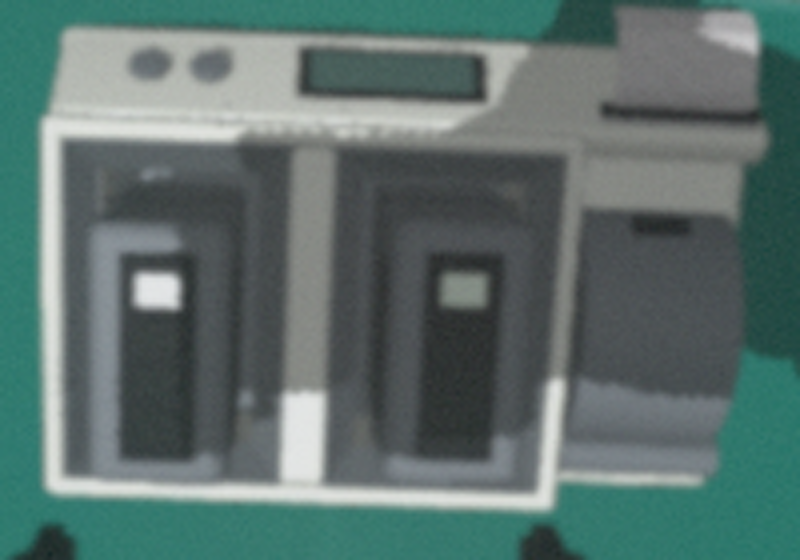

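Run:
```python
from h import *
s=env.state();c=env.read_camera("wrist");T=Tw(s,c)
f=lambda u,v,z:px2w(c,(u/4+240,v/4+140),z,T)[:2]
pk=[f(160,350,104),f(457,350,104)];pl=[f(156,357,104),f(460,357,104)]
for n,(a,b) in(("grey",pk),("plate",pl)):
    d=b-a;print(n,a.round(1),b.round(1),np.linalg.norm(d),np.degrees(np.arctan2(d[1],d[0])))
q=[f(*p,62) for p in((45,490),(552,507),(582,140),(45,122))]
for i in range(4):
    d=q[(i+1)%4]-q[i];print(q[i].round(1),np.linalg.norm(d).round(1),np.degrees(np.arctan2(d[1],d[0])).round(1))
bk=(q[0]+q[1])/2;print("orig",bk)
```

```text
grey [ 398.1 -321.7] [ 428.1 -259.6] 68.94201422907506 64.24137624067447
plate [ 399.2 -323.3] [ 429.9 -259.7] 70.66729950582166 64.24129110179354
[ 426.1 -376. ] 138.2 62.2
[ 490.6 -253.8] 98.8 152.6
[ 402.9 -208.3] 136.4 -117.6
[ 339.6 -329. ] 98.5 -28.5
orig [ 458.35911188 -314.9012292 ]
```

```bash
python3 -c "
from h import *
go((429.5,-259.5,249,63),(429.5,-259.5,76,63))"
```

```text
(429.5, -259.5, 249, 63) [0.1244, -0.0066, 0.0021] [0.0, 0.0001, 0.0149] rows 0.9 0.2
(429.5, -259.5, 76, 63) [0.1244, -0.0066, 0.5788] [0.0, 0.0001, 0.0149] rows 4.3 0.2
```

{"api": "send_rows", "payload": {"moves": [[[0.124,-0.007,0,0,0,0.015],[0.124,-0.007,0,0,0,0.015],[0.124,-0.007,0.1,0,0,0.015],[0.124,-0.007,0.22,0,0,0.015],[0.124,-0.007,0.34,0,0,0.015],[0.124,-0.007,0.44,0,0,0.015],[0.124,-0.007,0.52,0,0,0.015],[0.124,-0.007,0.56,0,0,0.015],[0.124,-0.007,0.579,0,0,0.015],[0.124,-0.007,0.579,0,0,0.015]]]}}

```text
t: 3.75
eef_pos: [429.1, -259.2, 75.0]
tcp_rot: [-3.14, -0.0, 1.101]
ft_force: [-0.4, 0.2, -0.5]
opening: 0.625
```

{"api": "send_rows", "payload": {"moves": [[[0,0,0,0,0,0],[0,0,0,0,0,0],[0,0,0,0,0,0],[0,0,0,0,0,0],[0,0,0,0,0,0],[0,0,0,0,0,0]]], "grip": 1}}

```text
t: 4.25
eef_pos: [429.6, -259.5, 76.6]
tcp_rot: [3.14, 0.0, 1.102]
ft_force: [-0.7, 0.7, 6.7]
opening: 0.36
```

```bash
python3 -c "
from h import *
s=env.state();print(s['opening']*95,s['ft_force'],s['eef_pos'])
go((429.5,-259.5,190,63),(530,-110,190,60),(530,-110,57,60))"
```

```text
34.17829254623328 [-0.74581517  0.65519909  6.6708076 ] [ 429.63095222 -259.48509833   76.58113391]
(429.5, -259.5, 190, 63) [-0.0004, 0.0001, -0.3781] [0.0008, 0.0002, 0.0017] rows 2.7 0.0
(530, -110, 190, 60) [0.5956, 0.0739, -0.3782] [0.0008, 0.0002, 0.035] rows 5.1 0.4
(530, -110, 57, 60) [0.5957, 0.0734, 0.0652] [0.0008, 0.0002, 0.035] rows 4.3 0.4
```

{"api": "send_rows", "payload": {"moves": [[[0,0,-0.05,0,0,0],[0,0,-0.13,0,0,0],[0,0,-0.24,0,0,0],[0,0,-0.35,0,0,0],[0.1,0.012,-0.38,0,0,0.035],[0.23,0.029,-0.38,0,0,0.035],[0.36,0.045,-0.38,0,0,0.035],[0.48,0.06,-0.38,0,0,0.035],[0.56,0.07,-0.38,0,0,0.035],[0.596,0.074,-0.38,0,0,0.035],[0.596,0.074,-0.38,0,0,0.035]]]}}

```text
t: 5.17
eef_pos: [530.6, -108.1, 189.7]
tcp_rot: [-3.141, 0.0, 1.05]
ft_force: [-0.9, -0.4, -0.9]
opening: 0.354
```

```bash
python3 -c "
from h import *
s=env.state();print(s['opening']*95,s['ft_force'],s['eef_pos'])
c=env.read_camera('scene');save(c,'s2.png')
go((530,-110,57,60),)"
```

```text
33.64164521331905 [-0.88472185 -0.37702873 -0.89374622] [ 530.55556991 -108.12444659  189.71644543]
(530, -110, 57, 60) [-0.0016, 0.0018, 0.4423] [-0.0003, 0.0002, 0.0012] rows 3.2 0.0
```

View pics/s2.png

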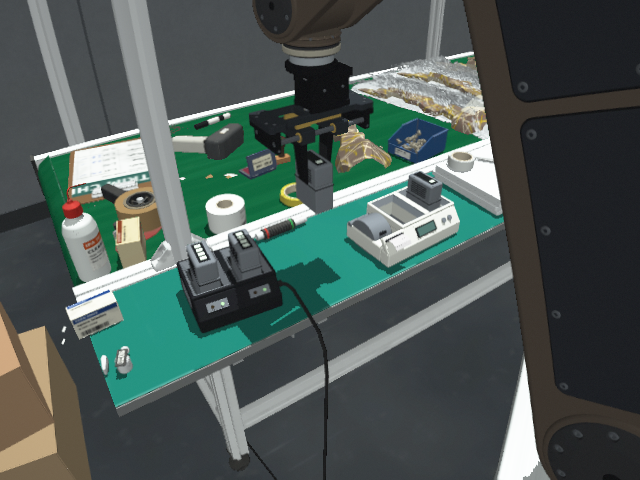

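The scene view shows the flat pack held upright at (315,185) over bare mat, with one pack still in the printer. I'll lower it now.

{"api": "send_rows", "payload": {"moves": [[[0,0,0.1,0,0,0],[0,0,0.22,0,0,0],[0,0,0.32,0,0,0],[0,0,0.38,0,0,0],[0,0,0.41,0,0,0],[0,0,0.43,0,0,0],[0,0,0.442,0,0,0],[0,0,0.442,0,0,0]]]}}

```text
t: 5.88
eef_pos: [530.0, -110.4, 57.6]
tcp_rot: [3.141, 0.0, 1.047]
ft_force: [-0.1, 0.0, -1.8]
opening: 0.357
```

{"api": "send_rows", "payload": {"moves": [[[0,0,0,0,0,0],[0,0,0,0,0,0],[0,0,0,0,0,0],[0,0,0,0,0,0]]], "grip": -0.25}}

```text
t: 6.22
eef_pos: [530.3, -109.9, 58.0]
tcp_rot: [3.14, -0.0, 1.047]
ft_force: [-0.3, -0.3, -0.3]
opening: 0.583
```

```bash
python3 -c "
from h import *
s=env.state();print(s['opening']*95,s['ft_force'],s['eef_pos'])
go((530,-110,200,60),(600,0,250,55))"
```

```text
55.36634443538341 [-0.25672908 -0.31372396 -0.30796103] [ 530.2553957  -109.86180788   58.00403363]
(530, -110, 200, 60) [-0.0007, 0.0001, -0.4733] [0.0008, -0.0001, 0.0001] rows 3.4 0.0
(600, 0, 250, 55) [0.4335, 0.0191, -0.6399] [0.0008, -0.0001, 0.0557] rows 5.6 0.7
```

{"api": "send_rows", "payload": {"moves": [[[0,0,-0.06,0,0,0],[0,0,-0.18,0,0,0],[0,0,-0.3,0,0,0],[0,0,-0.42,0,0,0],[0.1,0,-0.5,0,0,0.02],[0.21,0.01,-0.57,0,0,0.04],[0.33,0.02,-0.62,0,0,0.056],[0.42,0.02,-0.64,0,0,0.056],[0.47,0.02,-0.64,0,0,0.056],[0.47,0.02,-0.64,0,0,0.056],[0.47,0.02,-0.64,0,0,0.056]]]}}

```text
t: 7.13
eef_pos: [605.1, 9.5, 248.5]
tcp_rot: [-3.141, 0.001, 0.961]
ft_force: [0.3, 0.5, -0.1]
opening: 0.626
```

Run:
```python
from h import *
s=env.state();c=env.read_camera("wrist");save(c,"w3.png");print(s["eef_pos"],s["tcp_rot"])
i=cv2.imread("pics/w3.png");cv2.imwrite("pics/w3c.png",cv2.resize(i[120:300,200:440],None,fx=3.3,fy=3.3,interpolation=cv2.INTER_CUBIC))
```

```text
[605.09753716   9.47394807 248.51466918] [-3.14056831e+00  9.91819129e-04  9.60745910e-01]
```

View pics/w3c.png

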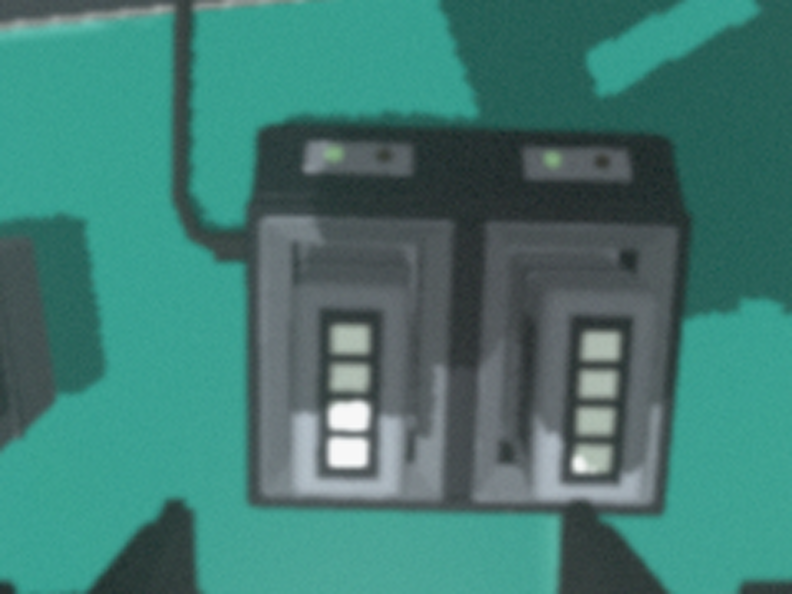

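The charger is in view with two 4-bar packs, at crop (349,392) and (596,398). The dark block at left is the flat pack standing on the mat.

Run:
```python
from h import *
s=env.state();c=env.read_camera("wrist");T=Tw(s,c)
f=lambda u,v,z:px2w(c,(u/3.3+200,v/3.3+120),z,T)[:2]
a,b=f(349,392,104),f(597,398,104);d=b-a;print(a.round(1),b.round(1),np.linalg.norm(d),np.degrees(np.arctan2(d[1],d[0])))
q=[f(*p,62) for p in((250,503),(662,513),(688,220),(250,215))]
for i in range(4):
    d=q[(i+1)%4]-q[i];print(q[i].round(1),np.linalg.norm(d).round(1),np.degrees(np.arctan2(d[1],d[0])).round(1))
d=(q[1]-q[0]);d/=np.linalg.norm(d);print("orig",(q[0]+q[1])/2-51*np.array([d[1],-d[0]]))
go((*a,248,53.5),(*a,76,53.5))
```

```text
[605.9  -2.3] [647.8  54.3] 70.3420349466074 53.514997830461354
[626.6 -58.6] 136.9 53.4
[708.2  51.4] 96.9 143.9
[629.8 108.4] 135.7 -125.6
[550.8  -1.9] 94.7 -36.8
orig [626.43795325  26.79642547]
(np.float64(605.9317649196795), np.float64(-2.2947386692024523), 248, 53.5) [-0.0271, 0.0233, 0.0021] [-0.0007, 0.0007, 0.016] rows 0.3 0.2
(np.float64(605.9317649196795), np.float64(-2.2947386692024523), 76, 53.5) [-0.0265, 0.024, 0.5754] [-0.0007, 0.0007, 0.016] rows 4.1 0.2
```

{"api": "send_rows", "payload": {"moves": [[[-0.027,0.024,0,0,0,0.016],[-0.027,0.024,0.1,0,0,0.016],[-0.027,0.024,0.22,0,0,0.016],[-0.027,0.024,0.34,0,0,0.016],[-0.027,0.024,0.44,0,0,0.016],[-0.027,0.024,0.52,0,0,0.016],[-0.027,0.024,0.56,0,0,0.016],[-0.027,0.024,0.576,0,0,0.016],[-0.027,0.024,0.576,0,0,0.016]]]}}

```text
t: 7.98
eef_pos: [606.7, -2.4, 76.1]
tcp_rot: [-3.141, 0.001, 0.933]
ft_force: [0.1, -1.0, -0.4]
opening: 0.626
```

{"api": "send_rows", "payload": {"moves": [[[0,0,0,0,0,0],[0,0,0,0,0,0],[0,0,0,0,0,0],[0,0,0,0,0,0],[0,0,0,0,0,0],[0,0,0,0,0,0]]], "grip": 1}}

```text
t: 8.48
eef_pos: [607.2, -1.5, 77.3]
tcp_rot: [3.14, -0.0, 0.934]
ft_force: [-1.5, -1.2, 6.5]
opening: 0.355
```

```bash
python3 -c "
from h import *
s=env.state();print(s['opening']*95,s['ft_force'],s['eef_pos'])
go((606,-2.3,210,53.5),(429,-259.5,210,63),(429,-259.5,76,63))"
```

```text
33.74667086576777 [-1.50988601 -1.23751874  6.5318991 ] [607.18535457  -1.45534869  77.30164564]
(606, -2.3, 210, 53.5) [-0.0044, -0.001, -0.4423] [0.0007, -0.0003, 0.0003] rows 3.2 0.0
(429, -259.5, 210, 63) [-1.0445, 0.0342, -0.4428] [0.0007, -0.0003, -0.1053] rows 8.2 1.3
(429, -259.5, 76, 63) [-1.0447, 0.0337, 0.0039] [0.0007, -0.0003, -0.1053] rows 7.5 1.3
```

{"api": "send_rows", "payload": {"moves": [[[0,0,-0.06,0,0,0],[0,0,-0.17,0,0,0],[0,0,-0.3,0,0,0],[-0.06,0.002,-0.42,0,0,0],[-0.18,0.006,-0.443,0,0,-0.03],[-0.31,0.01,-0.443,0,0,-0.06],[-0.44,0.015,-0.443,0,0,-0.105],[-0.57,0.02,-0.443,0,0,-0.105],[-0.7,0.025,-0.443,0,0,-0.105],[-0.83,0.03,-0.443,0,0,-0.105],[-0.94,0.034,-0.443,0,0,-0.105],[-1.0,0.034,-0.443,0,0,-0.105]]]}}

```text
t: 9.48
eef_pos: [434.7, -250.9, 209.4]
tcp_rot: [-3.141, 0.0, 1.097]
ft_force: [-0.0, -0.5, -2.8]
opening: 0.356
```

```bash
python3 -c "
from h import *
s=env.state();print(s['opening']*95,s['ft_force'],s['eef_pos'],s['qvel'].round(2))
go((429,-259.5,210,63),(429,-259.5,78,63))"
```

```text
33.85800216084762 [-0.00880716 -0.5253494  -2.76247141] [ 434.73800622 -250.93800791  209.40952906] [-0.4  -0.03  0.06  0.01 -0.02 -0.38]
(429, -259.5, 210, 63) [-0.0341, -0.004, -0.002] [-0.0002, 0.0003, -0.0014] rows 0.2 0.0
(429, -259.5, 78, 63) [-0.0339, -0.0039, 0.438] [-0.0002, 0.0003, -0.0014] rows 3.2 0.0
```

{"api": "send_rows", "payload": {"moves": [[[-0.02,-0.003,0,0,0,0],[-0.02,-0.003,0,0,0,0],[-0.02,-0.003,0,0,0,0]]]}}

```text
t: 9.73
eef_pos: [433.4, -253.3, 209.4]
tcp_rot: [-3.141, -0.0, 1.099]
ft_force: [-0.0, 0.3, -1.8]
opening: 0.358
```

```bash
python3 -c "
from h import *
go((429,-259.5,78,63))"
```

```text
(429, -259.5, 78, 63) [-0.0252, -0.0035, 0.4379] [-0.0001, -0.0001, -0.0006] rows 3.2 0.0
```

{"api": "send_rows", "payload": {"moves": [[[-0.025,-0.0035,0,0,0,0],[-0.025,-0.0035,0.06,0,0,0],[-0.025,-0.0035,0.14,0,0,0],[-0.025,-0.0035,0.2,0,0,0],[-0.025,-0.0035,0.25,0,0,0],[-0.025,-0.0035,0.29,0,0,0],[-0.025,-0.0035,0.33,0,0,0],[-0.025,-0.0035,0.37,0,0,0],[-0.025,-0.0035,0.41,0,0,0],[-0.025,-0.0035,0.43,0,0,0],[-0.025,-0.0035,0.438,0,0,0],[-0.025,-0.0035,0.438,0,0,0]]]}}

```text
t: 10.73
eef_pos: [429.1, -259.6, 77.9]
tcp_rot: [-3.141, 0.0, 1.1]
ft_force: [0.6, 0.4, -2.0]
opening: 0.352
```

{"api": "send_rows", "payload": {"moves": [[[0,0,0,0,0,0],[0,0,0,0,0,0],[0,0,0,0,0,0],[0,0,0,0,0,0],[0,0,-0.06,0,0,0],[0,0,-0.16,0,0,0],[0,0,-0.26,0,0,0],[-0.08,0,-0.3,0,0,0],[-0.18,0,-0.3,0,0,0],[-0.23,0,-0.3,0,0,0],[-0.23,0,-0.3,0,0,0],[-0.23,0,-0.3,0,0,0]]], "grip": -0.25}}

```text
t: 11.73
eef_pos: [397.2, -321.6, 168.1]
tcp_rot: [3.141, -0.0, 1.097]
ft_force: [-0.2, 0.0, -0.0]
opening: 0.623
```

```bash
python3 -c "
from h import *
s=env.state();c=env.read_camera('wrist');print(s['opening']*95,s['eef_pos']);save(c,'w4.png')
cv2.imwrite('pics/w4c.png',cv2.resize(c['image'][100:300,200:460,::-1],None,fx=3,fy=3))
go((398.5,-322.2,76,63))"
```

```text
59.2038996369725 [ 397.18885652 -321.60828067  168.14719072]
(398.5, -322.2, 76, 63) [-0.002, 0.005, 0.3068] [-0.0001, -0.0001, -0.0008] rows 2.2 0.0
```

View pics/w4c.png

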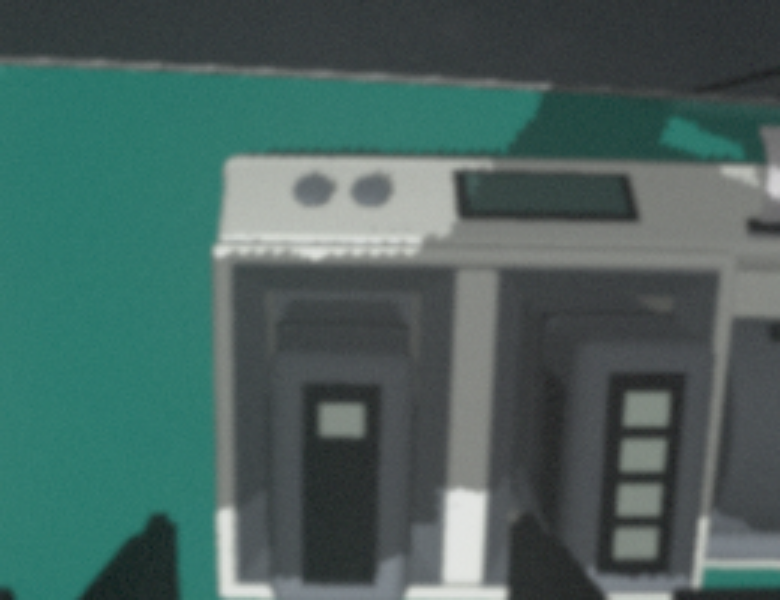

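The full pack sits in the left printer well at the same height as its neighbour. The remaining flat pack at (341,480) lies between the fingers.

{"api": "send_rows", "payload": {"moves": [[[-0.002,0.005,0.06,0,0,0],[-0.002,0.005,0.15,0,0,0],[-0.002,0.005,0.23,0,0,0],[-0.002,0.005,0.285,0,0,0],[-0.002,0.005,0.307,0,0,0],[-0.002,0.005,0.307,0,0,0]]]}}

```text
t: 12.28
eef_pos: [398.5, -321.4, 74.7]
tcp_rot: [-3.139, -0.001, 1.1]
ft_force: [-0.5, -0.1, 0.3]
opening: 0.621
```

{"api": "send_rows", "payload": {"moves": [[[0,0,0,0,0,0],[0,0,0,0,0,0],[0,0,0,0,0,0],[0,0,0,0,0,0],[0,0,0,0,0,0],[0,0,0,0,0,0]]], "grip": 1}}

```text
t: 12.78
eef_pos: [398.8, -322.8, 76.6]
tcp_rot: [3.14, 0.0, 1.099]
ft_force: [-0.6, 1.6, 6.5]
opening: 0.36
```

```bash
python3 -c "
from h import *
s=env.state();print(s['opening']*95,s['ft_force'],s['eef_pos'])
go((398,-322,210,63),(606,-2.3,210,53.5))"
```

```text
34.22557638644494 [-0.60373164  1.64309048  6.54889479] [ 398.77858153 -322.79136855   76.60725595]
(398, -322, 210, 63) [0.001, -0.003, -0.4446] [0.0008, 0.0003, -0.0004] rows 3.2 0.0
(606, -2.3, 210, 53.5) [1.2654, 0.1301, -0.445] [0.0008, 0.0002, 0.1051] rows 9.7 1.3
```

{"api": "send_rows", "payload": {"moves": [[[0,0,-0.06,0,0,0],[0,0,-0.17,0,0,0],[0,0,-0.3,0,0,0],[0.05,0.005,-0.42,0,0,0],[0.17,0.017,-0.445,0,0,0.03],[0.3,0.03,-0.445,0,0,0.06],[0.43,0.043,-0.445,0,0,0.105],[0.56,0.057,-0.445,0,0,0.105],[0.69,0.07,-0.445,0,0,0.105],[0.82,0.083,-0.445,0,0,0.105],[0.93,0.095,-0.445,0,0,0.105],[0.98,0.1,-0.445,0,0,0.105]]]}}

```text
t: 13.78
eef_pos: [560.2, -71.1, 209.3]
tcp_rot: [-3.142, -0.0, 0.936]
ft_force: [-0.9, 0.1, -2.2]
opening: 0.356
```

```bash
python3 -c "
from h import *
go((606,-2.3,210,53.5))"
```

```text
(606, -2.3, 210, 53.5) [0.2751, -0.0131, -0.0023] [-0.0001, -0.0003, 0.0016] rows 2.0 0.0
```

{"api": "send_rows", "payload": {"moves": [[[0.1,-0.005,0,0,0,0],[0.2,-0.01,0,0,0,0],[0.26,-0.013,0,0,0,0],[0.26,-0.013,0,0,0,0],[0.26,-0.013,0,0,0,0]]]}}

```text
t: 14.2
eef_pos: [601.9, -8.6, 208.9]
tcp_rot: [-3.141, 0.001, 0.936]
ft_force: [0.1, 0.1, -2.1]
opening: 0.359
```

```bash
python3 -c "
from h import *
go((606.2,-2.3,78,53.5))"
```

```text
(606.2, -2.3, 78, 53.5) [0.0258, -0.0007, 0.4364] [-0.0005, 0.0005, 0.0013] rows 3.1 0.0
```

{"api": "send_rows", "payload": {"moves": [[[0.025,-0.001,0,0,0,0],[0.025,-0.001,0.06,0,0,0],[0.025,-0.001,0.14,0,0,0],[0.025,-0.001,0.2,0,0,0],[0.025,-0.001,0.25,0,0,0],[0.025,-0.001,0.29,0,0,0],[0.025,-0.001,0.33,0,0,0],[0.025,-0.001,0.37,0,0,0],[0.025,-0.001,0.41,0,0,0],[0.025,-0.001,0.43,0,0,0],[0.025,-0.001,0.437,0,0,0],[0.025,-0.001,0.437,0,0,0]]]}}

```text
t: 15.2
eef_pos: [606.2, -3.1, 77.9]
tcp_rot: [-3.141, 0.0, 0.934]
ft_force: [-0.2, -0.0, -2.2]
opening: 0.359
```

```bash
python3 -c "
from h import *
go((606.2,-2.3,165,53.5),(647.5,54.3,165,53.5))"
```

```text
(606.2, -2.3, 165, 53.5) [0.002, -0.0019, -0.2903] [-0.0003, 0.0003, 0.0001] rows 2.1 0.0
(647.5, 54.3, 165, 53.5) [0.2355, -0.0034, -0.2904] [-0.0003, 0.0003, 0.0001] rows 2.7 0.0
```

{"api": "send_rows", "payload": {"moves": [[[0,0,0,0,0,0],[0,0,0,0,0,0],[0,0,0,0,0,0],[0,0,0,0,0,0],[0,0,-0.06,0,0,0],[0,0,-0.16,0,0,0],[0,0,-0.26,0,0,0],[0.08,0,-0.3,0,0,0],[0.18,-0.002,-0.3,0,0,0],[0.235,-0.003,-0.3,0,0,0],[0.235,-0.003,-0.3,0,0,0],[0.235,-0.003,-0.3,0,0,0]]], "grip": -0.25}}

```text
t: 16.2
eef_pos: [647.4, 54.6, 168.2]
tcp_rot: [3.142, 0.0, 0.935]
ft_force: [0.3, -0.2, -0.2]
opening: 0.624
```

```bash
python3 -c "
from h import *
s=env.state();c=env.read_camera('wrist');print(s['opening']*95,s['eef_pos']);save(c,'w5.png')
cv2.imwrite('pics/w5c.png',cv2.resize(c['image'][100:300,160:420,::-1],None,fx=3,fy=3))
go((647.5,54.3,76,53.5))"
```

```text
59.256934544049074 [647.42300391  54.63594826 168.23120167]
(647.5, 54.3, 76, 53.5) [0.0017, 0.0007, 0.3072] [-0.0002, 0.0003, 0.0006] rows 2.2 0.0
```

View pics/w5c.png

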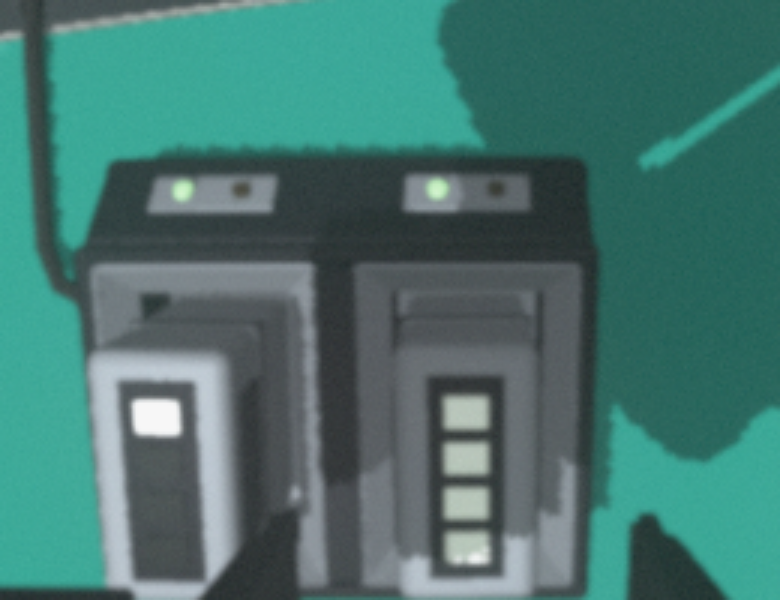

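The flat pack is in the charger's right well at (160,480). The second full pack at (467,480) is centred between the fingers.

{"api": "send_rows", "payload": {"moves": [[[0,0,0.06,0,0,0],[0,0,0.15,0,0,0],[0,0,0.23,0,0,0],[0,0,0.285,0,0,0],[0,0,0.307,0,0,0],[0,0,0.307,0,0,0]]]}}

```text
t: 16.75
eef_pos: [646.6, 53.3, 74.9]
tcp_rot: [-3.139, 0.002, 0.933]
ft_force: [-0.4, -0.3, 0.3]
opening: 0.626
```

{"api": "send_rows", "payload": {"moves": [[[0,0,0,0,0,0],[0,0,0,0,0,0],[0,0,0,0,0,0],[0,0,0,0,0,0],[0,0,0,0,0,0],[0,0,0,0,0,0]]], "grip": 1}}

```text
t: 17.25
eef_pos: [647.9, 54.2, 77.1]
tcp_rot: [3.141, -0.001, 0.934]
ft_force: [-0.8, 0.9, 6.2]
opening: 0.356
```

```bash
python3 -c "
from h import *
s=env.state();print(s['opening']*95,s['ft_force'],s['eef_pos'])
go((647.5,54.3,210,53.5),(398.3,-322.2,210,63))"
```

```text
33.785564284844135 [-0.84037184  0.88631538  6.19553925] [647.85714771  54.2345098   77.07624292]
(647.5, 54.3, 210, 53.5) [-0.0002, -0.0006, -0.4431] [0.0007, -0.0004, 0.0003] rows 3.2 0.0
(398.3, -322.2, 210, 63) [-1.5032, 0.0775, -0.444] [0.0007, -0.0004, -0.1053] rows 11.3 1.3
```

{"api": "send_rows", "payload": {"moves": [[[0,0,-0.06,0,0,0],[0,0,-0.17,0,0,0],[0,0,-0.3,0,0,0],[-0.06,0.002,-0.42,0,0,0],[-0.18,0.01,-0.444,0,0,-0.03],[-0.31,0.016,-0.444,0,0,-0.06],[-0.44,0.023,-0.444,0,0,-0.105],[-0.57,0.03,-0.444,0,0,-0.105],[-0.7,0.036,-0.444,0,0,-0.105],[-0.83,0.043,-0.444,0,0,-0.105],[-0.94,0.049,-0.444,0,0,-0.105],[-0.99,0.051,-0.444,0,0,-0.105]]]}}

```text
t: 18.25
eef_pos: [481.1, -196.2, 209.4]
tcp_rot: [-3.141, 0.001, 1.097]
ft_force: [0.2, -0.9, -2.9]
opening: 0.356
```

```bash
python3 -c "
from h import *
go((398.3,-322.2,210,63))"
```

```text
(398.3, -322.2, 210, 63) [-0.4997, -0.054, -0.0017] [-0.0003, 0.0004, -0.0016] rows 3.6 0.0
```

{"api": "send_rows", "payload": {"moves": [[[-0.11,-0.01,0,0,0,0],[-0.23,-0.025,0,0,0,0],[-0.35,-0.04,0,0,0,0],[-0.44,-0.05,0,0,0,0],[-0.485,-0.053,0,0,0,0],[-0.485,-0.053,0,0,0,0],[-0.485,-0.053,0,0,0,0]]]}}

```text
t: 18.83
eef_pos: [402.6, -316.3, 209.3]
tcp_rot: [-3.141, -0.0, 1.097]
ft_force: [1.0, -1.0, -1.9]
opening: 0.353
```

```bash
python3 -c "
from h import *
go((398.3,-322.2,78,63))"
```

```text
(398.3, -322.2, 78, 63) [-0.0242, -0.0035, 0.4375] [-0.0003, -0.0001, -0.0014] rows 3.2 0.0
```

{"api": "send_rows", "payload": {"moves": [[[-0.024,-0.0035,0,0,0,0],[-0.024,-0.0035,0.06,0,0,0],[-0.024,-0.0035,0.14,0,0,0],[-0.024,-0.0035,0.2,0,0,0],[-0.024,-0.0035,0.25,0,0,0],[-0.024,-0.0035,0.29,0,0,0],[-0.024,-0.0035,0.33,0,0,0],[-0.024,-0.0035,0.37,0,0,0],[-0.024,-0.0035,0.41,0,0,0],[-0.024,-0.0035,0.43,0,0,0],[-0.024,-0.0035,0.438,0,0,0],[-0.024,-0.0035,0.438,0,0,0]]]}}

```text
t: 19.83
eef_pos: [399.0, -321.7, 77.8]
tcp_rot: [-3.141, -0.0, 1.1]
ft_force: [0.4, -0.2, -1.8]
opening: 0.354
```

{"api": "send_rows", "payload": {"moves": [[[0,0,0,0,0,0],[0,0,0,0,0,0],[0,0,0,0,0,0],[0,0,0,0,0,0],[0,0,-0.06,0,0,0],[0,0,-0.16,0,0,0],[0,0,-0.28,0,0,0],[0,0,-0.38,0,0,0],[0,0,-0.42,0,0,0],[0,0,-0.42,0,0,0]]], "grip": -0.25}}

```text
t: 20.67
eef_pos: [399.5, -322.8, 207.3]
tcp_rot: [3.136, 0.002, 1.099]
ft_force: [-0.5, -0.1, -0.9]
opening: 0.625
```

```bash
python3 -c "
from h import *
s=env.state();c=env.read_camera('wrist');print(s['opening']*95,s['eef_pos']);save(c,'w6.png')
cv2.imwrite('pics/w6c.png',cv2.resize(c['image'][120:300,200:460,::-1],None,fx=3,fy=3))
go((530,-110,200,60),(530,-110,57,60))"
```

```text
59.33375445367638 [ 399.52624518 -322.8233448   207.26840298]
(530, -110, 200, 60) [0.8288, 0.0673, 0.017] [0.0019, 0.0007, 0.033] rows 6.0 0.4
(530, -110, 57, 60) [0.8294, 0.0659, 0.4937] [0.0019, 0.0007, 0.033] rows 7.0 0.4
```

View pics/w6c.png

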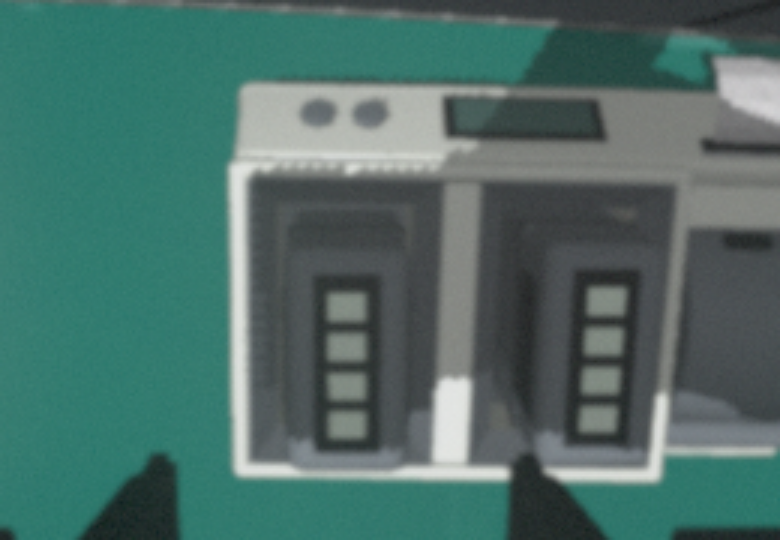

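Both full packs are in the printer, each showing four bars and upright. Next is the flat pack waiting on the mat.

{"api": "send_rows", "payload": {"moves": [[[0.07,0.006,0.017,0.002,0,0.033],[0.2,0.016,0.017,0.002,0,0.033],[0.33,0.027,0.017,0.002,0,0.033],[0.46,0.037,0.017,0.002,0,0.033],[0.59,0.048,0.017,0.002,0,0.033],[0.71,0.058,0.017,0.002,0,0.033],[0.8,0.065,0.017,0.002,0,0.033],[0.83,0.066,0.017,0.002,0,0.033],[0.83,0.066,0.017,0.002,0,0.033],[0.83,0.066,0.017,0.002,0,0.033]]]}}

```text
t: 21.55
eef_pos: [529.0, -109.4, 197.9]
tcp_rot: [-3.137, 0.001, 1.048]
ft_force: [-0.4, 0.3, 0.1]
opening: 0.623
```

```bash
python3 -c "
from h import *
s=env.state();c=env.read_camera('wrist');print(s['opening']*95,s['eef_pos'])
T=Tw(s,c)
for d in env.look_for('wrist','flat_1_center'): print(d['confidence'],d['xy'],px2w(c,d['xy'],70,T))
go((530.2,-110,57,60))"
```

```text
59.20828308731594 [ 528.98943387 -109.43567156  197.92568651]
0.84 [312.0, 234.0] [ 525.97204106 -110.56213296   70.        ]
(530.2, -110, 57, 60) [0.0036, 0.0052, 0.4714] [-0.0025, 0.0004, -0.0007] rows 3.4 0.0
```

{"api": "send_rows", "payload": {"moves": [[[0.001,0.003,0.08,0,0,0],[0.001,0.003,0.2,0,0,0],[0.001,0.003,0.31,0,0,0],[0.001,0.003,0.4,0,0,0],[0.001,0.003,0.45,0,0,0],[0.001,0.003,0.468,0,0,0],[0.001,0.003,0.468,0,0,0]]]}}

```text
t: 22.23
eef_pos: [529.3, -110.2, 57.6]
tcp_rot: [-3.136, 0.001, 1.046]
ft_force: [0.8, -1.1, 0.2]
opening: 0.626
```

{"api": "send_rows", "payload": {"moves": [[[0,0,0,0,0,0],[0,0,0,0,0,0],[0,0,0,0,0,0],[0,0,0,0,0,0],[0,0,0,0,0,0],[0,0,0,0,0,0]]], "grip": 1}}

```text
t: 22.73
eef_pos: [530.4, -109.3, 59.3]
tcp_rot: [-3.14, -0.0, 1.047]
ft_force: [-1.2, -1.8, 6.8]
opening: 0.355
```

```bash
python3 -c "
from h import *
s=env.state();print(s['opening']*95,s['ft_force'],s['eef_pos'])
go((530,-110,210,60),(647.5,54.3,210,53.5))"
```

```text
33.70894869444181 [-1.21924983 -1.80423295  6.81419359] [ 530.38568027 -109.32656344   59.28164288]
(530, -110, 210, 60) [-0.0026, -0.0009, -0.5024] [-0.0012, -0.0, 0.0002] rows 3.6 0.0
(647.5, 54.3, 210, 53.5) [0.6675, 0.0646, -0.5025] [-0.0012, 0.0001, 0.0724] rows 6.0 0.9
```

{"api": "send_rows", "payload": {"moves": [[[0,0,-0.06,0,0,0],[0,0,-0.17,0,0,0],[0,0,-0.3,0,0,0],[0,0,-0.42,0,0,0],[0.06,0.005,-0.49,0,0,0.03],[0.18,0.018,-0.502,0,0,0.072],[0.31,0.03,-0.502,0,0,0.072],[0.44,0.042,-0.502,0,0,0.072],[0.56,0.054,-0.502,0,0,0.072],[0.64,0.062,-0.502,0,0,0.072],[0.655,0.064,-0.502,0,0,0.072],[0.655,0.064,-0.502,0,0,0.072]]]}}

```text
t: 23.73
eef_pos: [645.5, 52.4, 208.4]
tcp_rot: [-3.138, 0.001, 0.936]
ft_force: [-0.0, -0.4, -2.0]
opening: 0.357
```

{"api": "send_rows", "payload": {"moves": [[[0,0,0,0,0,0],[0,0,0,0,0,0]]]}}

```text
t: 23.9
eef_pos: [644.7, 50.1, 209.0]
tcp_rot: [-3.138, 0.001, 0.933]
ft_force: [-0.8, 0.1, -2.7]
opening: 0.359
```

```bash
python3 -c "
from h import *
go((647.5,54.3,80,53.5))"
```

```text
(647.5, 54.3, 80, 53.5) [0.0173, 0.0005, 0.4299] [-0.0022, 0.0007, -0.0003] rows 3.1 0.0
```

{"api": "send_rows", "payload": {"moves": [[[0.016,0,0,-0.002,0,0],[0.016,0,0.06,-0.002,0,0],[0.016,0,0.14,-0.002,0,0],[0.016,0,0.2,-0.002,0,0],[0.016,0,0.25,-0.002,0,0],[0.016,0,0.29,-0.002,0,0],[0.016,0,0.33,-0.002,0,0],[0.016,0,0.37,-0.002,0,0],[0.016,0,0.41,-0.002,0,0],[0.016,0,0.425,-0.002,0,0],[0.016,0,0.43,-0.002,0,0],[0.016,0,0.43,-0.002,0,0]]]}}

```text
t: 24.9
eef_pos: [648.0, 55.1, 80.0]
tcp_rot: [3.142, 0.001, 0.934]
ft_force: [1.0, 0.6, -2.2]
opening: 0.357
```

{"api": "send_rows", "payload": {"moves": [[[0,0,0,0,0,0],[0,0,0,0,0,0],[0,0,0,0,0,0],[0,0,0,0,0,0],[0,0,-0.06,0,0,0],[0,0,-0.16,0,0,0],[0,0,-0.28,0,0,0],[0,0,-0.4,0,0,0],[0,0,-0.5,0,0,0],[0,0,-0.55,0,0,0],[0,0,-0.55,0,0,0]]], "grip": -0.25}}

```text
t: 25.82
eef_pos: [649.1, 55.3, 249.6]
tcp_rot: [3.136, -0.004, 0.934]
ft_force: [0.6, 0.2, -0.2]
opening: 0.625
```

```bash
python3 -c "
from h import *
s=env.state();c=env.read_camera('wrist');d=env.read_camera('scene');print(s['t'],s['opening']*95,s['eef_pos'])
a=cv2.resize(c['image'][120:300,180:440],(390,270));b=cv2.resize(d['image'][150:340,160:480],(480,285))
cv2.imwrite('pics/w7.png',np.vstack([cv2.copyMakeBorder(a,0,0,0,90,0),b])[:,:,::-1])"
```

```text
25.8167 59.38712823769021 [649.09740083  55.29691961 249.57468378]
```

View pics/w7.png

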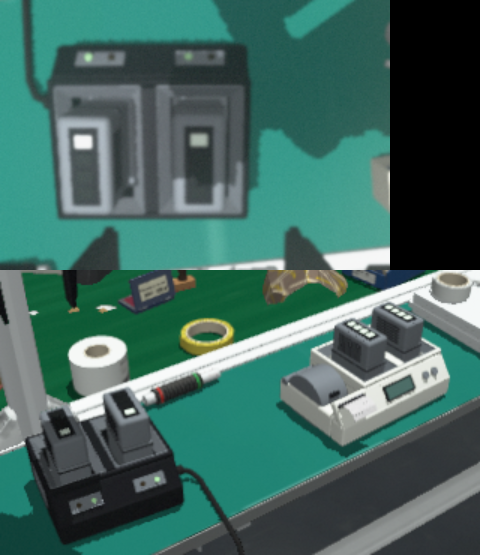

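The wrist and scene views show one-bar packs in both charger wells, four-bar packs in both printer wells, all level and upright. The mat is bare.

```bash
python3 -c "
from h import *
print(env.job_done())"
```

```text
the job is handed in; nothing more can be done
None
```

The packs are changed over: both full ones are in the printer's wells and both flat ones are in the charger's wells. I handed the job in at about 26 s of the 96 s allowed.

- **Order:** One flat pack went onto the mat first, and a full pack took its printer well. The second flat pack then went to the charger, the second full pack to the printer, and the flat pack on the mat to the charger. The printer always had at least one pack in it.
- **Last checks:** The final wrist and scene pictures show four-bar packs in the printer and one-bar packs in the charger. All four stand upright and level, the mat is bare, and the open gripper is about 250 mm up, clear of everything.
- **Forces and seating:** Every wrist force reading I saw was under 8 N. Each pack was let go within about 1 mm of the height expected for fully home. I judged seating from those heights and the pictures, since there was no direct measurement.
- **Disagreements:** No check failed. The network's position for the pack on the mat was about 4 mm off from where I had set it down. I used the set-down position, and the grip closed normally.

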